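Fasten the hasp of the long sample case

TASK

The samples in the longer of the two transport cases are ready for dispatch: swing that case's steel hasp over until it lies fully down on its catch, with the staple standing up through the slot, and let go. The shorter case is still being loaded, so leave its hasp standing open.

Things in the scene. Friction and masses are not known exactly. Their poses are not given: they have to be found in the camera images.
- long_case: Longer transport case, lid shut, fixed on the bench: grey, 200 (its x) by 320 (y) by 112 mm high. Origin: centre of its underside; z up, x to the catch side. Flat top: white lid x -100 to 23, grey deck x 25 to 100 mm. Hasp pin: along y at x 20, y 0, z 115.5 mm. Catch: steel staple at x 75, y 0, 5 mm thick (x), 17 wide (y), 16 high above the deck; 10 mm of it stands proud of the closed hasp.
- long_hasp (a joint): Longer case's hasp: steel strip 30 mm wide, 4 thick, 90 long from its pin; slot 46 to 64 mm from the pin takes the staple freely; plain tab beyond, end rolled 6 mm thick. Angle in rad: 0 flat along case +x on its catch (stop), 1.57 upright, more leans back over the lid; starts 1.75 to 2.2, limit 2.6. Stiff pin: stays where left, does not fall, no snap; 1 to 2 N at the end swings it.
- short_case: Shorter transport case, same materials, 200 (its x) by 200 (y) by 112 mm high, fixed on the bench to the left or right of the longer one. Same frame (origin centre of underside, x to the catch side), with the same hasp and catch at the same places as the longer case. To be left alone.
- short_hasp (a joint): Angle of the shorter case's hasp in rad, measured the same way (0 on its catch, 1.57 upright); starts 1.75 to 2.2, stays where left, and is to stay open.

How it is judged:
By the outcome, as a careful person would: the job done as asked, in the order asked, and still so for the second after the job is handed in, with the robot touching nothing.
It also fails if it takes over 29 s, if anything falls off the work surface, if the arm or the gripper's body presses on something with over 40 N, if the wrist force passes 120 N, or if a joint passes its speed limit or range.

ROBOT

A 6-joint arm with a two-finger parallel gripper is mounted at the origin on the work surface. World frame = base frame: x ahead of the robot, y to its left, z up, the work surface at z = 0. Lengths are in m, angles in degrees, forces in N, time in s.
With the tool pointing down it reaches from about 0.3 to 1 m from the base axis. Payload 5.1 kg.
Tool frame: the origin (TCP) lies at the very end of the fingers, on their centre line; the grasp point (between the pads) lies 19 mm behind it (ctrl.tcp_to_grasp is the distance from the TCP to the grasp point, in m); z points along the fingers, y is the line along which they close (so a half turn about z gives the same grasp; the last joint's range is limited). The gripper opens to 95 mm and grips with 3 to 60 N. Pads are 20 mm wide; open, the fingers measure 119 mm over their backs; the gripper's body (75 mm by 180 mm) begins 59 mm behind the grasp point.
Start: joints at [71.471, 7.093, 94.555, -0, 78.352, -4.733], TCP at [0.155, 0.631, 0.215] pointing down, gripper open.
Joint ranges: [-149.61, 149.61], [-58.7, 133.49], [1.44, 155.28], [-77.14, 257.14], [18.33, 153.61], [-166.67, 166.67]. Speed limits (degrees/s): [147.25, 147.25, 180, 180, 180, 180].

INTERFACE

Orientations are given as [roll, pitch, yaw] about the fixed x, y, z axes, in that order (R = Rz(yaw) Ry(pitch) Rx(roll)).
In Python, from station import ctrl gives the robot as it stands. The module is installed in compiled form; this text tells all that it offers. Calls block until the motion is done:
- ctrl.move_pose(position, orientation): joint-space move of the TCP to a pose.
- ctrl.move_l(position, rot=None, max_speed=0.15): straight line of the TCP; rot=None keeps the orientation; max_speed is the mean speed in m/s.
- ctrl.set_joints(angles): joint-space move.
- ctrl.open() and ctrl.close_gripper(effort=None): open the fingers fully, or close them until they stop; effort is the grip in N (None keeps the last).
- ctrl.pause(seconds).
- ctrl.solve_ik(position, orientation): joint angles nearest the present ones, or None.
- ctrl.sense(): the state.
- ctrl.capture(name): name is "scene" or "top" or "wrist"; returns the picture (420x560x3 uint8, blue, green, red); there is no depth.
- ctrl.camera_model(name): a dict with "K" (3x3 intrinsics, pixels), "camera_from_world" (4x4, takes a point from world to camera coordinates); the wrist camera has in their place "mount" (4x4, takes a point from camera to tool coordinates, whose origin is the TCP and whose axes are the flange's). Camera axes: x right, y down, z forward; pixel columns grow to the right and rows downward; lengths in m; the calibration is good to about 2 mm. A picture is of the moment at which its call begins: read the wrist's pose just before it. camera_model takes no time and is no camera call.
A pose or a line that the arm cannot do raises ctrl.PlanningError and nothing moves.
- ctrl.job_done(): hands the job in; it is judged then, once.
The state is a dict: "clock": time; "joint_positions": joint angles; "joint_vel": joint speeds; "joint_torque": joint torques, N m; "tool_pos": TCP position; "ee_rot": TCP orientation; "force": force on the tool from outside, world axes, zero at the start; "torque": the same for the moment, N m; "grip_width": finger opening in m; "finger_force": force on a finger pad.
Only numpy, scipy, OpenCV 4.12 (cv2) and the standard library are available. Lean on these libraries where they do the work, as an engineer would, in place of code of your own. Each camera call takes 0.05 s, during which the arm holds its last target. There are 200 camera calls.

## Working session

There is one attempt and no reset: what is moved stays moved. The work goes in short steps, each a Python script; the robot and the scene stay as the last script left them, time stands still between calls to the robot, and variables do not carry over. Pictures are saved under pics/ and viewed, at most 10 in all, crops included, and the job is handed in when it is done.

```bash
mkdir -p pics; python3 - <<'E'
from station import ctrl
import cv2,numpy as np
a=ctrl.capture("scene");b=ctrl.capture("top")
cv2.imwrite("pics/scene.png",a);cv2.imwrite("pics/top.png",b)
for n in("scene","top"):
    m=ctrl.camera_model(n);print(n,np.round(m["K"],1).tolist(),np.round(m["camera_from_world"],3).tolist())
s=ctrl.sense();print(s["clock"],s["tool_pos"],s["ee_rot"])
E
```

```text
scene [[434.9, 0.0, 279.6], [0.0, 434.9, 209.4], [0.0, 0.0, 1.0]] [[-0.981, 0.191, 0.01, 0.529], [0.14, 0.752, -0.644, -0.022], [-0.131, -0.63, -0.765, 0.906], [0.0, 0.0, 0.0, 1.0]]
top [[441.0, 0.0, 278.4], [0.0, 441.0, 206.9], [0.0, 0.0, 1.0]] [[0.005, -0.999, 0.032, -0.021], [-0.989, -0.009, -0.145, 0.55], [0.145, -0.031, -0.989, 0.851], [0.0, 0.0, 0.0, 1.0]]
0.1 [0.15485445 0.63069033 0.21351346] [-1.79892930e+02 -8.36051582e-03  1.66201543e+02]
```

View pics/scene.png

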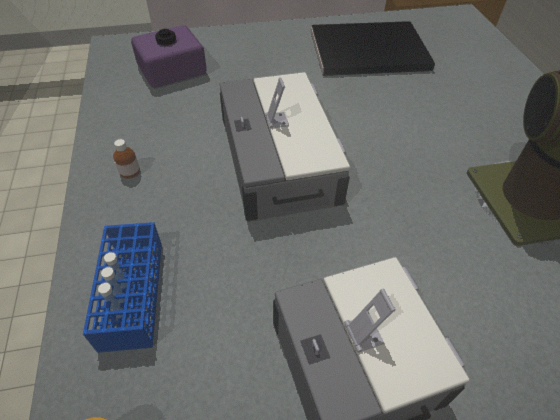

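View pics/top.png

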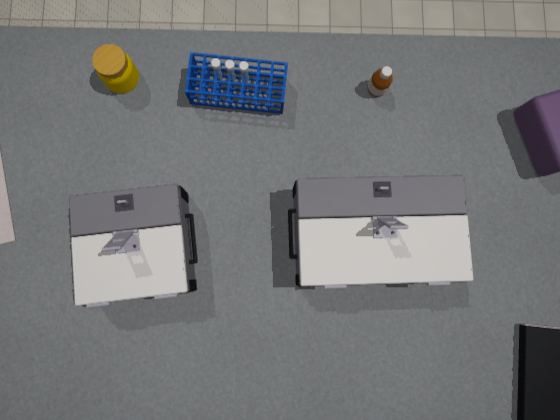

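The top view shows the long case on the right: its lid spans about (299,217)–(471,286), the staple is at (382,189) and the hasp leans back near (388,225). The short case is on the left. The scene view shows the hasp pointing back over the lid, with the long case as the upper one and its hasp tip near (279,82).

```bash
cat > h.py <<'E'
import cv2,numpy as np
from station import ctrl
def ray(n,px):
    m=ctrl.camera_model(n);T=np.array(m["camera_from_world"]);R=T[:3,:3]
    d=R.T@np.linalg.inv(m["K"])@np.array([*px,1.]);return -R.T@T[:3,3],d
def hit(n,px,nrm,off):
    o,d=ray(n,px);return o+d*(off-nrm@o)/(nrm@d)
Z=np.array([0,0,1.])
E
python3 - <<'E'
from h import *
b=cv2.imread("pics/top.png");a=cv2.imread("pics/scene.png")
hsv=cv2.cvtColor(b,cv2.COLOR_BGR2HSV)
m=((hsv[...,2]>165)&(hsv[...,1]<50)).astype(np.uint8)
m=cv2.morphologyEx(m,cv2.MORPH_CLOSE,np.ones((9,9)))
cs,_=cv2.findContours(m,cv2.RETR_EXTERNAL,cv2.CHAIN_APPROX_NONE)
for c in sorted([c for c in cs if cv2.contourArea(c)>5000],key=cv2.contourArea):
    w=np.array([hit("top",p[0],Z,.112)[:2] for p in cv2.convexHull(c)],np.float32)
    r=cv2.minAreaRect(w);print(cv2.contourArea(c),r);print(cv2.boxPoints(r).round(4).tolist())
print("staple top",hit("top",(382.5,188),Z,.125))
A=cv2.resize(a[65:145,215:315],None,fx=5,fy=5,interpolation=cv2.INTER_CUBIC)
B=cv2.resize(b[170:250,340:440],None,fx=5,fy=5,interpolation=cv2.INTER_CUBIC)
cv2.imwrite("pics/crop.png",cv2.resize(np.vstack([A,B]),(400,600) if 0 else None,fx=.74,fy=.74))
E
```

```text
6586.0 ((0.43260976672172546, 0.2552216053009033), (0.12007147073745728, 0.19796690344810486), 7.280913829803467)
[[0.3605000078678131, 0.3458000123500824], [0.3856000006198883, 0.149399995803833], [0.5047000050544739, 0.16459999978542328], [0.4796000123023987, 0.3610000014305115]]
10496.5 ((0.4603787660598755, -0.212285116314888), (0.12360353767871857, 0.31738293170928955), 1.925904631614685)
[[0.39329999685287476, -0.055799998342990875], [0.40389999747276306, -0.37299999594688416], [0.5274999737739563, -0.36880001425743103], [0.5167999863624573, -0.051600001752376556]]
staple top [ 0.57470352 -0.20683442  0.125     ]
```

View pics/crop.png

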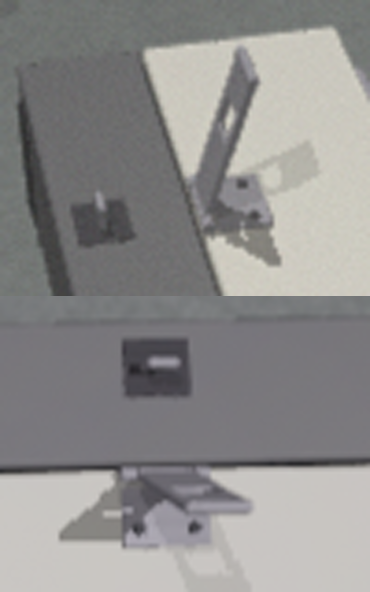

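Crops: the tip edge is centred at about scene (282,83) and top (398,225). The lid rectangle comes out at 123.6 x 317 mm (given: 123 x 320), and the staple lands about 2 mm from where the lid predicts it, so the pose is good.

```bash
cat >> h.py <<'E'
yaw=np.radians(1.93);ux=np.array([np.cos(yaw),np.sin(yaw),0]);uy=np.array([-np.sin(yaw),np.cos(yaw),0])
pin=np.array([.4604,-.2123,0])+.0585*ux+.001*uy+np.array([0,0,.1155])  # 1 mm y: average of lid and staple
def P(x,z): return pin+x*ux+z*Z    # pin frame, m
E
python3 - <<'E'
from h import *
o1,d1=ray("scene",(282,82.8));o2,d2=ray("top",(398.4,225))
s=np.linalg.lstsq(np.c_[d1,-d2],o2-o1,rcond=None)[0]
p,q=o1+s[0]*d1,o2+s[1]*d2;t=(p+q)/2-pin
print("gap",np.linalg.norm(p-q),"tip x,y,z",t@ux,t@uy,t[2],"angle",np.arctan2(t[2],t@ux),"len",np.hypot(t@ux,t[2]))
for y in(1.93,181.93,-178.07):
    for x,z in((-.09,.13),(-.09,.065),(.075,.003)):
        r=ctrl.solve_ik(P(x,z),[180,0,y]);print(y,x,None if r is None else np.round(r,1))
E
```

```text
gap 0.002416545395645513 tip x,y,z -0.02194580470601101 -0.0008756920857266271 0.08353410222476752 angle 1.8277073885895938 len 0.08636877085319836
1.93 -0.09 [-32.8 -16.3 113.6  -0.   82.7  55.3]
1.93 -0.09 [-32.8 -13.9 118.   -0.   76.   55.3]
1.93 0.075 [-24.1   8.8 102.2  -0.   69.   64. ]
181.93 -0.09 [ -32.8  -16.3  113.6    0.    82.7 -124.7]
181.93 -0.09 [ -32.8  -13.9  118.     0.    76.  -124.7]
181.93 0.075 [ -24.1    8.8  102.2    0.    69.  -116. ]
-178.07 -0.09 [ -32.8  -16.3  113.6    0.    82.7 -124.7]
-178.07 -0.09 [ -32.8  -13.9  118.     0.    76.  -124.7]
-178.07 0.075 [ -24.1    8.8  102.2    0.    69.  -116. ]
```

```bash
python3 - <<'E'
from h import *
O=[180,0,1.93]
p=ctrl.sense()["tool_pos"];ctrl.move_l([p[0],p[1],.32],max_speed=.3)
ctrl.move_pose(P(-.07,.17),O);ctrl.close_gripper(20)
s=ctrl.sense();print(s["clock"],s["tool_pos"]-P(-.07,.17),s["grip_width"],s["force"].round(1))
cv2.imwrite("pics/scene2.png",ctrl.capture("scene"))
ctrl.move_l(P(-.065,.06),max_speed=.25)
s=ctrl.sense();print(s["clock"],s["force"].round(1))
cv2.imwrite("pics/scene3.png",ctrl.capture("scene"))
E
```

```text
5.2417 [ 1.96905782e-06  7.27821474e-06 -2.69726903e-06] 0.00023188355056818393 [ 0.4  0.3 -0. ]
5.8833 [-0.1 -0.1  0.6]
```

View pics/scene3.png

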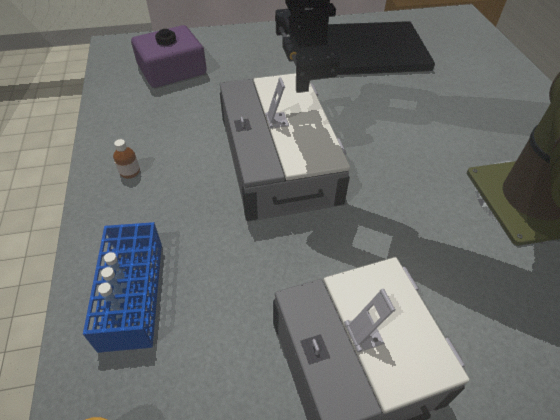

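The closed fingers end at about (303,88), behind the hasp tip at (279,82), with no contact. Now I'll push over the arc.

```bash
python3 - <<'E'
from h import *
def go(th,r,e=.003,v=.1):
    t=np.radians(th);c=r*np.array([np.cos(t),np.sin(t)])+e*np.array([-np.sin(t),np.cos(t)])
    ctrl.move_l(P(c[0]-.010,c[1]),max_speed=v)
    s=ctrl.sense();f=s["force"];print(th,round(s["clock"],2),f.round(1));return np.linalg.norm(f)
for th,r in((90,.066),(75,.07),(60,.075),(45,.08),(32,.083),(20,.084),(10,.084),(3,.084)):
    if go(th,r)>20: break
cv2.imwrite("pics/scene4.png",ctrl.capture("scene"))
E
```

```text
90 6.61 [-0.4 -0.3 -0. ]
75 6.94 [ 0.7 -0.8  0.6]
60 7.29 [0.2 0.1 0.7]
45 7.65 [-0.8 -0.1  0.7]
32 7.99 [ 0.4  0.5 -0.5]
20 8.32 [ 0.1 -0.7 -0.7]
10 8.62 [0.3 0.4 0.6]
3 8.87 [-0.2 -0.1  0.4]
```

View pics/scene4.png

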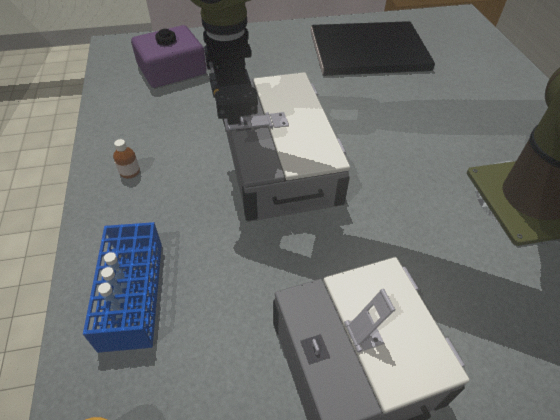

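The hasp has come over, with the finger on its end at about (238,122). Next I'll press down in small steps until the force shows the stop.

```bash
python3 - <<'E'
from h import *
for z in np.arange(.006,-.0035,-.001):
    ctrl.move_l(P(.074,z),max_speed=.02);ctrl.pause(.1)
    s=ctrl.sense();f=s["force"];print(round(z,4),round(s["clock"],2),f.round(1))
    if f[2]>12: break
ctrl.pause(.2);print(ctrl.sense()["force"].round(1))
ctrl.move_l(P(.074,.12),max_speed=.2)
ctrl.move_l(P(-.11,.2),max_speed=.3)
b=ctrl.capture("top");a=ctrl.capture("scene")
f=lambda i:cv2.resize(i,None,fx=4,fy=4,interpolation=cv2.INTER_CUBIC)
cv2.imwrite("pics/end.png",np.hstack([f(a[75:165,215:315]),f(b[165:255,335:435])]))
s=ctrl.sense();print(s["clock"],s["force"].round(1))
E
```

```text
0.006 9.27 [-0.1 -0.4  0.4]
0.005 9.62 [-0.7  0.2  1. ]
0.004 9.97 [ 0.6  0.3 -0.4]
0.003 10.32 [-0.5 -0.2  0.4]
0.002 10.67 [-0.6 -0.1  2.5]
0.001 11.02 [-2.3  0.7  6.5]
0.0 11.37 [-4.7  1.9  9.4]
-0.001 11.72 [-5.4  2.2 12.9]
[-5.1  3.4 13.1]
13.5917 [ 0.8  0.1 -0.7]
```

View pics/end.png

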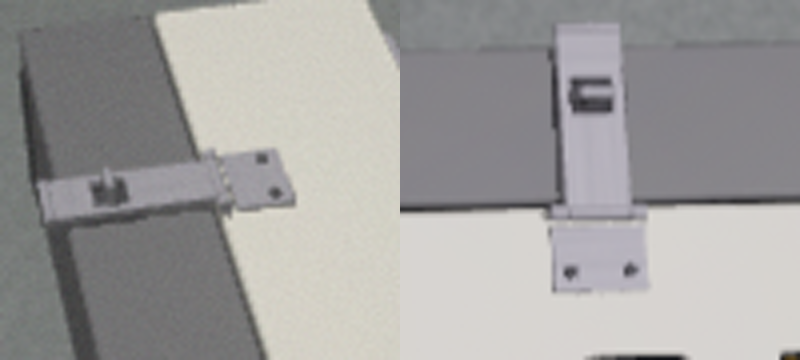

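The picture shows the strip flat on the deck, with the staple standing up through the slot (scene crop (108,180), top crop (595,95)). The force rose at the height expected for the closed hasp, so it is on its stop. The robot is clear.

```bash
python3 -c "
from station import ctrl
print(ctrl.job_done())"
```

```text
the job is handed in; nothing more can be done
None
```

The longer case's hasp lies flat on its catch with the staple up through the slot, the gripper is clear, the shorter case was never touched and its hasp still stands open, and the job was handed in at about 14 s.

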